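# Dock a reagent pack under the hood and half-open its valve

### The job

Take the white reagent pack out of its blue cradle, set it down on the grey landing tray in front of the hood with its teal nose towards the hood, and let go of it; then slide it under the hood until it is fully home against the stop. Then turn the red valve lever to half open (45 degrees), pointing at the yellow dot. Keep the pack upright and leave the tube rack, bottle and jar where they stand.

Things in the scene. Friction and masses are not known exactly. Their poses are not given: they have to be found in the camera images.
- pack: Loose reagent pack, 0.25 to 0.5 kg. White body 130 x 54 x 40 mm (x, y, z), teal band at its nose (+x end), teal bridge handle on top along x, upright orange fin at the rear (-x). Origin: centre of the body's underside; z up.
- pack_handle (a point): Centre of the pack's handle bar, 67 mm above its underside. The bar is 70 mm long in x, 14 mm wide in y, from 60 to 74 mm above the underside, with a 20 mm gap between it and the body.
- pack_fin (a point): Grip point in the pack's rear fin: x = -88 mm, 55 mm above the underside. The fin is 14 mm thick in y and spans x = -65 to -105 mm and heights 15 to 70 mm.
- cradle: Blue fixed cradle, 210 x 86 mm, floor 6 mm thick; origin at table height under the pack's origin, same axes. Walls 28 mm high beside the pack, front sill 22 mm; two cheeks 72 mm high stand 9 mm from either side of the fin, so it cannot be grasped there. Lift the pack straight up by its handle, 80 mm or more, to clear it.
- dock: Fixed dock; x = sliding direction into the hood, z up. Origin at table height: with the pack fully home its origin is at dock x = 0, y = 0, z = 6 mm, axes parallel. White hood from x = -50 to 65 mm, top 100 mm high, carried by a wall on the -y side, open over a 32 mm high rail on the +y side. A gripper holding the handle does not fit under it.
- tray (a point): Place to set the pack down: middle of the free part of the grey landing tray (dock x = -145 mm), on its top face, 6 mm above the table. The tray is 120 mm wide, its free end at x = -240 mm; the pack's tail may overhang it.
- hood_edge (a point): Middle of the lower edge of the hood's entrance, dock x = -50 mm, 90 mm above the table. The lane under the hood is 62 mm wide (y = -31 to 31 mm); teal funnel rails 30 mm high lead in from 105 mm width at x = -100 mm. With the pack home its fin grip point is 38 mm outside this edge.
- stop (a point): On the stop face at the lane's end, dock x = 65 mm, 30 mm above the table; the pack's nose touches it when home. It is the front of a block 85 mm long and 100 mm high that carries the valve.
- valve (a joint): Red lever's angle, rad: 0 closed (along dock -y, white dot), 0.785 half open (yellow dot), 1.571 fully open (along dock -x, over the hood, green dot); grows clockwise seen from above. Turns about the vertical through valve_axis, friction about 0.12 N m, stays where left.
- valve_axis (a point): On the valve's vertical axis at mid-height of the lever, 131 mm above the table; dock x = 108 mm, y = 15 mm.
- valve_tip (a point): End of the red lever at mid-height, 62 mm from the axis. The bar is 14 mm wide, 22 mm high (120 to 142 mm above the table), 20 mm clear above block and hood.
- half_mark (a point): Yellow dot, 15 mm across, on the dark dial plate on top of the hood, 70 mm from the valve axis in the half-open direction.
- tube_rack: Yellow block of capped blood tubes, 60 x 120 x 82 mm, bystander. Origin: centre of underside.
- stain_bottle: Amber bottle with black cap, 56 mm across, 130 mm high, bystander. Origin: centre of underside.
- jar: Whitish jar with red cap, 64 mm across, 75 mm high, bystander. Origin: centre of underside.
Not all that is in view belongs to the job. Of the things shaped like the pack, the white one is meant.

How it is judged:
On the way, in this order (a step that is already met when the one before it is completed fails the run):
1. the pack stands flat on the landing tray, nose towards the hood, not more than its nose under it, and is let go (x of pack in the frame of dock between -0.23 and -0.06 m and y of pack in the frame of dock between -0.05 and 0.05 m and z of pack in the frame of dock between 0.002 and 0.012 m and angle between the x axis of pack and the x axis of dock, either way round below 0.6 rad and x of pack_fin in the frame of dock below -0.12 m and angle between pack's own z axis and vertical below 0.1 rad and contact force between pack and the fingers below 0.1 N), for 0.2 s.
2. the pack is fully home under the hood, against the stop (x of pack in the frame of dock between -0.008 and 0.01 m and y of pack in the frame of dock between -0.01 and 0.01 m and z of pack in the frame of dock between 0.002 and 0.012 m and angle between the x axis of pack and the x axis of dock, either way round below 0.1 rad and x of pack_fin in the frame of dock below -0.06 m and angle between pack's own z axis and vertical below 0.08 rad), for 0.2 s.
3. the valve lever stands half open (value of joint valve between 0.6454 and 0.9254 rad), for 0.2 s.
At the end, for the whole second after the job is handed in: The pack stands upright and at rest under the hood, fully home (within 8 mm of the stop, 10 mm of the lane's middle, 0.1 rad of straight), the valve lever rests at half open (0.785 rad, within 0.14 rad), and the tube rack, bottle and jar are within 30 mm of where they stood (all of step 2 and all of step 3 and linear speed of pack below 0.01 m/s and velocity of joint valve between -0.05 and 0.05 rad/s and distance of each of tube_rack, stain_bottle, jar from where it was at the start of the episode below 0.03 m); the robot touches nothing.
It fails at once if the pack is tipped by more than 0.5 rad (angle between pack's own z axis and vertical above 0.5 rad).
It fails at once if the tube rack, bottle or jar is moved by more than 30 mm (distance of any of tube_rack, stain_bottle, jar from where it was at the start of the episode above 0.03 m).
It also fails if it takes over 54 s, if anything falls off the work surface, if the arm or the gripper's body presses on something with over 40 N, if the wrist force passes 120 N, or if a joint passes its speed limit or range.

### The arm

A 6-joint arm with a two-finger parallel gripper is mounted at the origin on the work surface. World frame = base frame: x ahead of the robot, y to its left, z up, the work surface at z = 0. Lengths are in m, angles in rad, forces in N, time in s.
With the tool pointing down it reaches from about 0.375 to 0.975 m from the base axis. Payload 3.8 kg.
Tool frame: the origin (TCP) lies midway between the tips of the shut fingers; the grasp point (between the pads) lies 19 mm behind it; z points along the fingers, y is the line along which they close (so a half turn about z gives the same grasp; the last joint's range is limited). The gripper opens to 88 mm and grips with 3 to 60 N. Pads are 18 mm wide; open, the fingers measure 123 mm over their backs; the gripper's body (75 mm by 187 mm) begins 45 mm behind the grasp point.
Start: joints at [1.215, 0.264, 1.604, -0, 1.274, -0.037], TCP at [0.212, 0.641, 0.239] pointing down, gripper open.
Joint ranges: [-2.63, 2.63], [-0.94, 2.18], [0.31, 2.57], [-1.31, 4.45], [0, 2.66], [-2.55, 2.55]. Speed limits (rad/s): [2.57, 2.57, 3.14, 3.14, 3.14, 3.14].

### API

Orientations are given as a rotation vector (axis times angle).
In Python, from cell import manip, inverse_kinematics, cams, order gives the robot as it stands. Calls block until the motion is done:
- manip.move_pose(position, orientation): joint-space move of the TCP to a pose.
- manip.move_linear(position, rate=0.15, rot=None): straight line of the TCP; rot=None keeps the orientation; rate is the mean speed in m/s.
- manip.set_joints(angles): joint-space move.
- manip.set_gripper(opening, force=None): finger opening in m; force is the grip in N (None keeps the last); returns when the fingers have stopped.
- manip.dwell(seconds).
- inverse_kinematics(position, orientation): joint angles nearest the present ones, or None.
- manip.state(): the state.
- cams.capture(name): name is "side" or "top"; returns a dict with "image" (480x640x3 uint8, blue, green, red), "z_map" (480x640 float32, m along the optical axis (not along the pixel's ray), 0 where there is no reading), "intrinsics" (3x3 intrinsics, pixels), "position" and "orientation" of the camera in the world. Camera axes: x right, y down, z forward; pixel columns grow to the right and rows downward; lengths in m; the calibration is good to about 2 mm. A picture is of the moment at which its call begins.
A pose or a line that the arm cannot do raises manip.IKError and nothing moves.
- order.close_job(): hands the job in; it is judged then, once.
The state is a dict: "clock": time; "joint_pos": joint angles; "joint_velocities": joint speeds; "tau": joint torques, N m; "tool_pos": TCP position; "tcp_rot": TCP orientation; "contact_force": force on the tool from outside, world axes, zero at the start; "moment": the same for the moment, N m; "gripper_width": finger opening in m; "grasp_force": force on a finger pad.
Only numpy, scipy, OpenCV 4.12 (cv2) and the standard library are available. Lean on these libraries where they do the work, as an engineer would, in place of code of your own. Each camera call takes 0.05 s, during which the arm holds its last target. There are 200 camera calls.

## Working session

There is one attempt and no reset: what is moved stays moved. The work goes in short steps, each a Python script; the robot and the scene stay as the last script left them, time stands still between calls to the robot, and variables do not carry over. Pictures are saved under pics/ and viewed, at most 10 in all, crops included, and the job is handed in when it is done.

```bash
ls; mkdir -p pics
cat > h.py <<'E'
import numpy as np, cv2
from cell import manip, inverse_kinematics, cams, order
from scipy.spatial.transform import Rotation as R
def cap(n):
    c=cams.capture(n); o=np.array(c["orientation"],float)
    c["R"]=o if o.shape==(3,3) else (R.from_rotvec(o).as_matrix() if o.size==3 else None)
    return c
def pts(c):
    K=np.array(c["intrinsics"]); z=c["z_map"]; v,u=np.mgrid[:480,:640]
    p=np.stack([(u-K[0,2])/K[0,0]*z,(v-K[1,2])/K[1,1]*z,z],-1)
    w=p@c["R"].T+np.array(c["position"]); w[z==0]=np.nan; return w
def ray(c,u,v,h):
    K=np.array(c["intrinsics"]); d=c["R"]@np.linalg.solve(K,[u,v,1.]); p=np.array(c["position"])
    return p+d*(h-p[2])/d[2]
E
python3 - <<'E'
from h import *
for n in("side","top"):
    c=cap(n); cv2.imwrite(f"pics/{n}0.png",c["image"]); print(n,c["intrinsics"],c["position"],c["orientation"])
    np.savez(f"{n}0.npz",**{k:c[k] for k in("image","z_map")},w=pts(c))
print(manip.state())
E
```

```text
pics
side [[452.54099384   0.         314.28179988]
 [  0.         452.54099384 235.53904245]
 [  0.           0.           1.        ]] [-0.03471634 -0.45913446  0.8903896 ] [-2.21638828  0.86168798 -0.37909777]
top [[562.60145685   0.         331.9415803 ]
 [  0.         562.60145685 235.75742994]
 [  0.           0.           1.        ]] [0.44098782 0.10144854 1.40892989] [-2.18839891  2.18886121 -0.07886044]
{'clock': 0.1, 'joint_pos': array([ 1.21509558e+00,  2.64702138e-01,  1.60520658e+00, -4.43553462e-06,
        1.27369906e+00, -3.69041000e-02]), 'joint_velocities': array([ 0.00131337, -0.00106753, -0.00447608, -0.000138  , -0.00246397,
       -0.00084792]), 'tau': array([-2.38453604e-04, -5.03617859e+01, -3.58070469e+01,  7.30295805e-02,
        2.34610133e-02, -7.30291799e-05]), 'tool_pos': array([0.21134807, 0.64039773, 0.23751278]), 'tcp_rot': array([-0.49858275, -3.10138143,  0.00310546]), 'contact_force': array([ 0.20450761, -0.00666744,  0.38227435]), 'moment': array([-0.01068514, -0.0022021 ,  0.0373635 ]), 'grasp_force': 0.0, 'gripper_width': 0.08812858428779782}
```

View pics/top0.png

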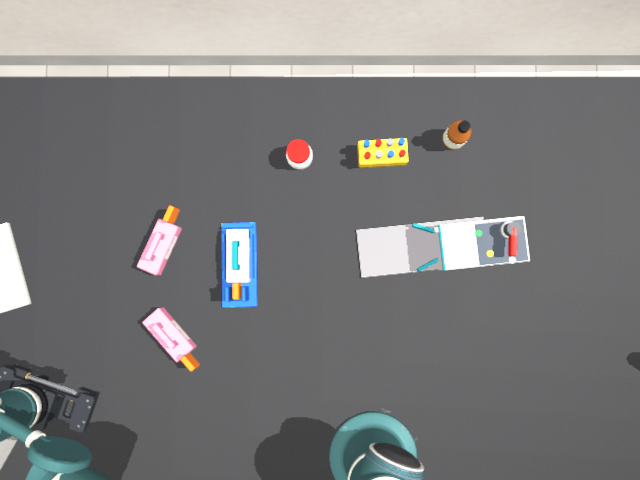

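View pics/side0.png

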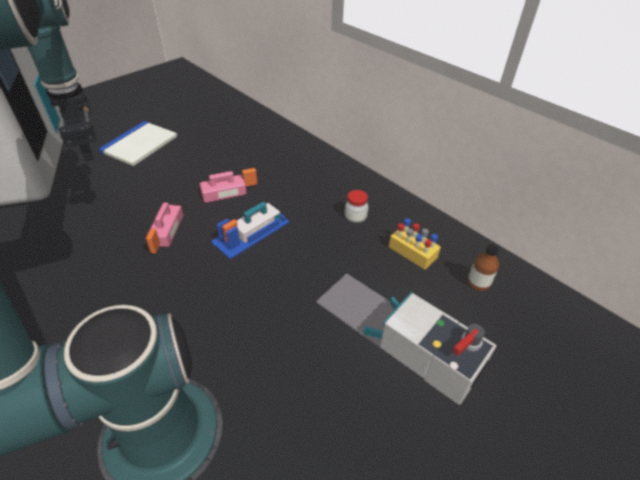

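The white notebook at top (10,270) and the two pink packs at (160,247) and (170,335) could be mistaken for the pack. The white-bodied pack with the teal handle sits in the blue cradle at (238,262), nose up in the image (world +x). The dock runs along image +x from the tray (385,250) to the hood (460,245) and the valve at (513,235), with dots green (478,233), yellow (490,253) and white (513,260). The side view agrees. Next I'll measure and crop.

```bash
cat > m.py <<'E'
from h import *
c=cap("top"); im=c["image"]; w=pts(c); hsv=cv2.cvtColor(im,cv2.COLOR_BGR2HSV)
def blob(lo,hi,box,h,name):
    x0,y0,x1,y1=box; m=np.zeros((480,640),np.uint8)
    m[y0:y1,x0:x1]=cv2.inRange(hsv,lo,hi)[y0:y1,x0:x1]
    cs,_=cv2.findContours(m,cv2.RETR_EXTERNAL,cv2.CHAIN_APPROX_NONE)
    for k in sorted(cs,key=cv2.contourArea)[-2:]:
        if cv2.contourArea(k)<8: continue
        mm=np.zeros_like(m); cv2.drawContours(mm,[k],-1,255,-1); z=np.nanmedian(w[(mm>0)][:,2])
        P=np.array([ray(c,*p[0],h)[:2] for p in k]).astype(np.float32)
        r=cv2.minAreaRect(P*1000); b=cv2.boxPoints(r)
        e=[b[1]-b[0],b[2]-b[1]]; e=max(e,key=np.linalg.norm); M=cv2.moments(k)
        print(name,"ctr",np.round(r[0],1),"size",np.round(r[1],1),"long deg",round(float(np.degrees(np.arctan2(e[1],e[0]))),1),"z",round(float(z),4),"mom",ray(c,M["m10"]/M["m00"],M["m01"]/M["m00"],h)[:2].round(4))
blob((100,120,60),(125,255,255),(200,200,280,330),.028,"cradle")
blob((80,100,60),(99,255,255),(200,200,280,330),.080,"handle")
blob((8,150,120),(20,255,255),(220,270,260,320),.076,"fin")
blob((0,0,190),(180,40,255),(215,215,260,300),.046,"body")
blob((80,100,60),(99,255,255),(400,210,445,290),.030,"rails")
blob((40,80,60),(80,255,255),(465,220,500,270),.102,"green")
blob((20,120,120),(38,255,255),(465,220,520,270),.102,"yellow")
blob((0,150,100),(8,255,255),(490,210,530,280),.142,"lever")
m=np.zeros((480,640),np.uint8)
# dock top surface points
z=w[...,2]; sel=(z>.09)&(z<.115); sel[:, :350]=0; sel[:205]=0; sel[300:]=0
P=w[sel][:,:2].astype(np.float32); r=cv2.minAreaRect(P*1000); print("docktop",r,np.median(z[sel]))
sel=(z>.003)&(z<.012); sel[:,:350]=0; sel[:,405:]=0; sel[:205]=0; sel[300:]=0
r=cv2.minAreaRect(w[sel][:,:2].astype(np.float32)*1000); print("tray",r)
E
python3 - <<'E'
from m import *
cv2.imwrite("pics/crop1.png",np.hstack([cv2.resize(im[210:320,190:290],(400,440),interpolation=2),cv2.resize(im[205:295,440:535],(400,440),interpolation=2)]))
E
```

```text
cradle ctr [465.4 324.4] size [208.1  87.1] long deg 1.3 z 0.0354 mom [0.4652 0.3244]
handle ctr [486.2 323.9] size [66.2 16.5] long deg 0.7 z 0.0793 mom [0.4857 0.3256]
fin ctr [402.9 315.4] size [35.3  7.1] long deg 4.5 z 0.0516 mom [0.4037 0.3155]
body ctr [486.3 324.7] size [128.9  55.7] long deg 0.7 z 0.0463 mom [0.4861 0.325 ]
rails ctr [ 465.  -137.9] size [ 8.  56.2] long deg -61.2 z 0.0305 mom [ 0.4651 -0.1383]
rails ctr [ 555.1 -128.7] size [55.2  9.8] long deg 72.5 z 0.03 mom [ 0.5551 -0.1282]
green ctr [ 536.6 -246.6] size [14.  14.1] long deg -1.0 z 0.1017 mom [ 0.537  -0.2457]
yellow ctr [ 489.9 -271.3] size [14.1  9.3] long deg 90.0 z 0.1023 mom [ 0.4898 -0.2715]
lever ctr [ 506.5 -309.5] size [13.5 45.2] long deg -0.0 z 0.1417 mom [ 0.507  -0.3081]
docktop ((515.4200439453125, -256.68426513671875), (107.01990509033203, 203.6251678466797), 5.983089447021484) 0.10141138511351366
tray ((496.8040771484375, -16.728546142578125), (135.38455200195312, 235.72799682617188), 89.59329223632812)
```

View pics/crop1.png

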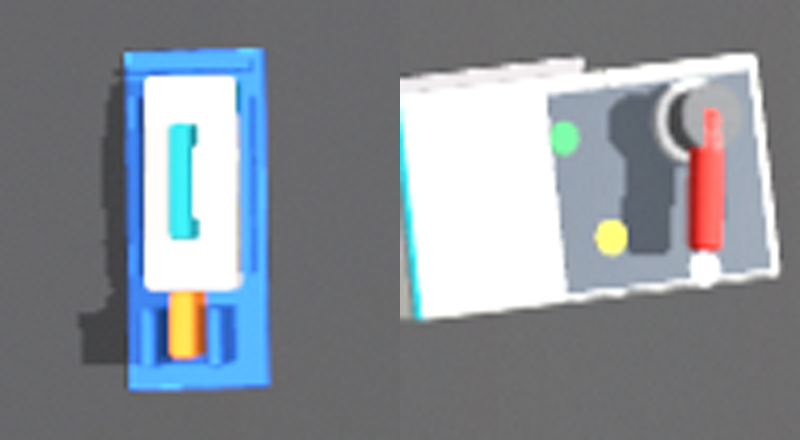

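The crop shows the white pack with its teal handle and orange fin inside the cradle, so the choice is right. It also shows the lever near the white dot and the yellow dot half way. Dock fit from the dots and rails: origin ≈ (0.518, -0.209), x-axis yaw ≈ -84°. Now the grasp.

```bash
cat >> h.py <<'E'
YD=np.radians(-84.02); DX=np.array([np.cos(YD),np.sin(YD)]); DY=np.array([-DX[1],DX[0]]); O=np.array([.518,-.2092])
def dock(x,y,z): return np.r_[O+x*DX+y*DY,z]
def todock(p): p=np.array(p)[:2]-O; return np.array([p@DX,p@DY])
def rv(yaw): return (R.from_euler('z',yaw)*R.from_euler('x',np.pi)).as_rotvec()
def best(p,yaw):
    q=[(rv(yaw+k*np.pi),inverse_kinematics(p,rv(yaw+k*np.pi))) for k in(0,1)]
    q=[a for a in q if a[1] is not None]; return q
def rep(t=""):
    s=manip.state(); print(t,"t",round(s["clock"],2),"tcp",np.round(s["tool_pos"],4),"F",np.round(s["contact_force"],1),"g",round(s["gripper_width"],4),round(float(s["grasp_force"]),1),"q",np.round(s["joint_pos"],2)); return s
E
python3 - <<'E'
from h import *
yp=np.radians(.8); P=np.array([.4862,.3245])
g=np.r_[P,.054]
for n,p,y in(("pick",g,yp),("place",dock(-.155,0,.06),YD),("fin",dock(-.092,0,.045),YD),("lever",np.r_[.5,-.29,.112],YD+np.pi/2)):
    for r,q in best(p,y): print(n,np.round(r,2),np.round(q,2))
k=min((0,1),key=lambda k:abs(inverse_kinematics(g,rv(yp+k*np.pi))[5]-0)+abs(inverse_kinematics(dock(-.155,0,.06),rv(YD+k*np.pi))[5]) if inverse_kinematics(g,rv(yp+k*np.pi)) is not None and inverse_kinematics(dock(-.155,0,.06),rv(YD+k*np.pi)) is not None else 99)
print("k",k)
E
```

```text
pick [3.14 0.02 0.  ] [0.55 0.28 1.96 0.   0.91 2.1 ]
pick [ 0.02 -3.14 -0.  ] [ 0.55  0.28  1.96 -0.    0.91 -1.04]
place [2.1  2.33 0.  ] [-0.16  0.13  2.13 -0.    0.89 -0.26]
fin [2.1  2.33 0.  ] [-0.28  0.18  2.1  -0.    0.86 -0.38]
lever [3.14 0.16 0.  ] [-0.57  0.19  1.94  0.    1.01  0.9 ]
lever [ 0.16 -3.14 -0.  ] [-0.57  0.19  1.94  0.    1.01 -2.24]
k 1
```

Run:
```python
from h import *
yp=np.radians(.8); P=np.array([.4862,.3245]); r=rv(yp+np.pi)
manip.set_gripper(.06)
manip.move_pose(np.r_[P,.13],r); rep("above")
manip.move_linear(np.r_[P,.054],rate=.12); rep("down")
manip.set_gripper(.0,force=25); rep("grip")
manip.move_linear(np.r_[P,.175],rate=.12); rep("up")
c=cap("side"); cv2.imwrite("pics/lift.png",c["image"][100:300,120:420])
```

```text
above t 2.33 tcp [0.4863 0.3254 0.1305] F [0.1 0.9 0.7] g 0.0597 0.0 q [ 0.55  0.19  1.91  0.    1.05 -1.04]
down t 3.11 tcp [0.4866 0.325  0.0545] F [-1.1  1.2  0.8] g 0.0599 0.0 q [ 0.55  0.28  1.96  0.    0.91 -1.04]
grip t 3.88 tcp [0.4867 0.3255 0.0548] F [-0.8  4.8  3.2] g 0.0136 25.0 q [ 0.55  0.27  1.96  0.    0.91 -1.04]
up t 5.03 tcp [0.4854 0.3239 0.1737] F [ 0.1  0.3 -4.3] g 0.0139 24.8 q [ 0.55  0.14  1.87 -0.    1.13 -1.04]
```

View pics/lift.png

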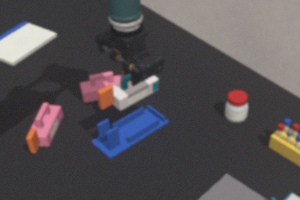

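The pack is held level above the empty cradle, at crop (135,92). Now I'll place it.

Run:
```python
from h import *
r=rv(YD+np.pi)
manip.move_pose(dock(-.155,0,.18),r); rep("over")
manip.move_linear(dock(-.155,0,.075),rate=.12)
manip.move_linear(dock(-.155,0,.0555),rate=.05); rep("low")
for i in range(5):
    s=manip.state()
    if s["contact_force"][2]>-1: break
    p=np.array(s["tool_pos"]); manip.move_linear(dock(-.155,0,.0545-.001*i),rate=.03); rep("step")
manip.set_gripper(.05); rep("open")
manip.move_linear(dock(-.155,0,.15),rate=.15)
manip.move_pose(dock(-.28,-.0,.30),r); manip.dwell(.1); rep("away")
c=cap("top"); cv2.imwrite("pics/placed.png",cv2.resize(c["image"][190:300,330:540],None,fx=3,fy=3))
```

```text
over t 6.5 tcp [ 0.5021 -0.0543  0.18  ] F [-0.5 -0.4 -3.7] g 0.0138 24.8 q [-0.16 -0.01  2.03  0.    1.13 -0.26]
low t 8.07 tcp [ 0.5014 -0.055   0.0551] F [ 1.  -0.6 -3.9] g 0.0134 24.8 q [-0.16  0.14  2.13 -0.    0.88 -0.26]
step t 8.32 tcp [ 0.5019 -0.0551  0.0546] F [ 0.7 -0.9 -2.8] g 0.0133 24.8 q [-0.16  0.14  2.13 -0.    0.87 -0.26]
step t 8.57 tcp [ 0.5026 -0.055   0.0543] F [-0.2 -0.2  1.8] g 0.0136 24.5 q [-0.16  0.14  2.13  0.    0.87 -0.26]
open t 9.26 tcp [ 0.5018 -0.055   0.0535] F [ 0.3  0.9 -0.1] g 0.0499 0.0 q [-0.16  0.14  2.13  0.    0.87 -0.26]
away t 10.95 tcp [0.4878 0.0683 0.2973] F [ 0.1 -0.1 -0.2] g 0.0503 0.0 q [ 0.09 -0.12  1.9  -0.    1.36 -0.01]
```

View pics/placed.png

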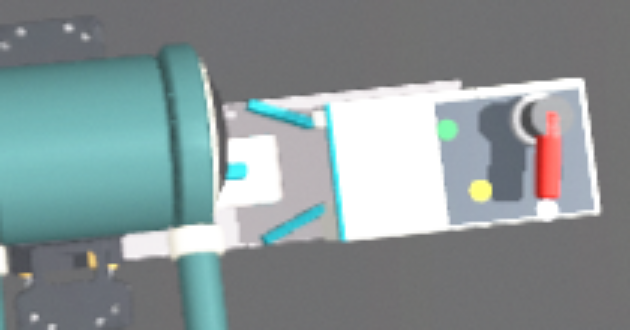

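The pack's nose end is visible at crop (278,170), between the rails, but the arm hides the rest. I'll move the arm aside and measure.

Run:
```python
from h import *
manip.move_pose([.45,.32,.28],rv(YD+np.pi)); manip.dwell(.1)
import m
m.blob((0,0,215),(180,25,255),(355,220,432,280),.046,"body")
m.blob((80,100,60),(99,255,255),(360,235,415,260),.080,"handle")
m.blob((5,150,120),(22,255,255),(340,230,400,280),.076,"fin")
cv2.imwrite("pics/placed2.png",cv2.resize(m.im[190:300,330:540],None,fx=3,fy=3)); rep()
```

```text
cradle ctr [466.2 317.9] size [206.9  74. ] long deg 1.3 z 0.0066 mom [0.4752 0.3127]
body ctr [469.9 368. ] size [36.1  9.7] long deg 51.6 z 0.638 mom [0.4676 0.3661]
body ctr [435.7 365.3] size [28.2 49.7] long deg -56.2 z 0.6428 mom [0.4374 0.3632]
rails ctr [ 465.  -137.9] size [ 8.  56.2] long deg -61.2 z 0.0302 mom [ 0.4651 -0.1383]
rails ctr [ 555.1 -128.7] size [55.2  9.8] long deg 72.5 z 0.0296 mom [ 0.555  -0.1282]
green ctr [ 536.6 -246.6] size [14.  14.1] long deg -1.0 z 0.1026 mom [ 0.537  -0.2457]
yellow ctr [ 489.9 -271.3] size [14.1  9.3] long deg 90.0 z 0.1031 mom [ 0.4898 -0.2715]
lever ctr [ 506.5 -309.5] size [13.5 45.2] long deg -0.0 z 0.1417 mom [ 0.5063 -0.3078]
docktop ((515.4876708984375, -257.7193603515625), (107.01318359375, 205.4452667236328), 5.995340824127197) 0.1012839010859079
tray ((496.877685546875, -17.01244354248047), (135.9179229736328, 235.36221313476562), 89.85028076171875)
body ctr [ 563.9 -129.2] size [ 7.3 31.7] long deg -90.0 z 0.0068 mom [ 0.5635 -0.1338]
body ctr [500.2 -46.5] size [115.2 157.2] long deg -84.1 z 0.0119 mom [ 0.4999 -0.0439]
handle ctr [503.2 -57.6] size [12.  67.5] long deg -84.3 z 0.0796 mom [ 0.5032 -0.0579]
fin ctr [493.3  27.4] size [37.9 14.2] long deg 90.0 z 0.0729 mom [0.4915 0.039 ]
 t 12.15 tcp [0.4507 0.3186 0.2802] F [-0.1 -0.2  0.2] g 0.05 0.0 q [ 0.57  0.01  1.82 -0.    1.32  0.47]
```

View pics/placed2.png

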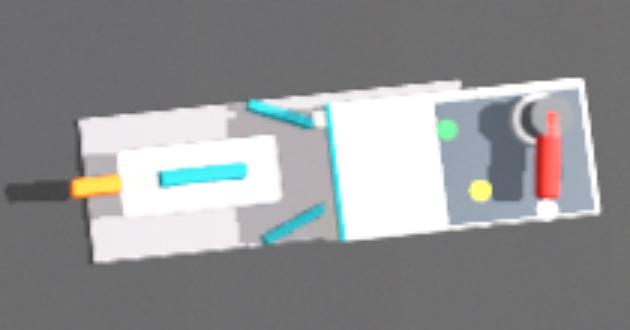

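The pack sits straight on the tray (handle axis -84.3°, dock x ≈ -0.153, y ≈ 0.001), with its fin at crop (95,187). Now I'll grip the fin and slide.

Run:
```python
from h import *
r=rv(YD+np.pi); fx=-.153-.092; z=.045
manip.move_pose(dock(fx,.0005,.14),r); manip.move_linear(dock(fx,.0005,z),rate=.12); rep("at fin")
manip.set_gripper(0,force=25); rep("grip")
manip.move_linear(dock(fx+.075,0,z),rate=.08); rep("mid")
manip.move_linear(dock(fx+.135,0,z),rate=.06); s=rep("near")
x=fx+.135
while x<-.080:
    x+=.003; manip.move_linear(dock(x,0,z),rate=.03); s=manip.state(); f=s["contact_force"][:2]@DX
    print(round(x,4),todock(s["tool_pos"]).round(4),round(float(f),1))
    if f<-8: break
rep()
```

```text
at fin t 14.31 tcp [0.4937 0.0347 0.0457] F [0.  0.1 0.8] g 0.0499 0.0 q [ 0.02  0.13  2.15  0.    0.85 -0.08]
grip t 14.94 tcp [0.4937 0.0345 0.0453] F [ 2.8 -0.4  0.2] g 0.0136 25.0 q [ 0.02  0.13  2.16 -0.    0.85 -0.09]
mid t 16.03 tcp [ 0.5002 -0.04    0.0453] F [-0.3  3.1  5.3] g 0.0135 24.9 q [-0.13  0.15  2.14  0.    0.86 -0.23]
near t 17.18 tcp [ 0.5064 -0.0992  0.0453] F [-0.6  5.2  5.2] g 0.0137 24.9 q [-0.24  0.17  2.11  0.    0.86 -0.35]
-0.107 [-1.077e-01 -1.000e-04] -5.2
-0.104 [-1.048e-01 -1.000e-04] -5.4
-0.101 [-1.018e-01 -1.000e-04] -5.4
-0.098 [-0.0988 -0.0001] -5.5
-0.095 [-0.0958 -0.0001] -5.2
-0.092 [-0.0953 -0.0002] -15.6
 t 18.68 tcp [ 0.5079 -0.1144  0.0453] F [-0.1 15.6  8.9] g 0.0139 25.0 q [-0.27  0.18  2.1   0.01  0.86 -0.38]
```

Run:
```python
from h import *
r=rv(YD+np.pi); z=.045
manip.move_linear(dock(-.089,0,z),rate=.03); s=rep("push"); print(todock(s["tool_pos"]),s["contact_force"][:2]@DX)
manip.dwell(.3); manip.set_gripper(.05)
s=rep("open"); p=np.array(s["tool_pos"])
manip.move_linear(np.r_[p[:2]-.003*DX,.2],rate=.15)
manip.move_pose([.45,.25,.28],r); manip.dwell(.1); rep()
import m
m.blob((80,100,60),(99,255,255),(360,220,440,275),.080,"handle")
m.blob((5,150,120),(22,255,255),(390,220,445,280),.076,"fin")
c=cap("side")
cv2.imwrite("pics/home.png",np.vstack([cv2.resize(m.im[200:290,340:540],(600,270)),cv2.resize(c["image"][260:410,300:520],(484,330)) .__class__(0) if 0 else cv2.copyMakeBorder(cv2.resize(c["image"][260:410,300:520],(484,330)),0,0,0,116,0)]))
# lever angle: red contour points at z .142, relative to axis
A=dock(.108,.015,0)[:2]; mk=cv2.inRange(m.hsv,(0,150,100),(8,255,255)); 
vu=[(v,u) for v,u in zip(*np.nonzero(mk)) if 490<u<530 and 210<v<280]
Q=np.array([todock(ray(m.c,u,v,.142)) for v,u in vu])-[.108,.015]
far=Q[np.linalg.norm(Q,axis=1)>.03]; print("lever ang",np.arctan2(-far.mean(0)[0],-far.mean(0)[1]),np.linalg.norm(Q,axis=1).max())
```

```text
push t 18.93 tcp [ 0.508  -0.115   0.0452] F [-0.5 24.5 11.2] g 0.0138 25.0 q [-0.28  0.18  2.1   0.01  0.87 -0.39]
[-0.09471617 -0.0001695 ] -24.41950799708607
open t 19.92 tcp [ 0.5087 -0.1209  0.0449] F [-0.3  0.6  0.3] g 0.05 0.0 q [-0.28  0.18  2.1  -0.    0.86 -0.38]
 t 22.62 tcp [0.4504 0.2489 0.2795] F [ 0.3  0.4 -0.4] g 0.0504 0.0 q [ 0.46 -0.07  1.89 -0.    1.32  0.35]
cradle ctr [548.3 360.3] size [37.  17.2] long deg 0.7 z 0.0105 mom [0.5494 0.3617]
cradle ctr [374.5 342.2] size [44.  26.7] long deg 90.0 z 0.0069 mom [0.3711 0.3431]
body ctr [528.7 282.4] size [61.7  8.4] long deg 18.8 z 0.6508 mom [0.531  0.2834]
rails ctr [ 465.  -137.9] size [ 8.  56.2] long deg -61.2 z 0.0307 mom [ 0.4651 -0.1383]
rails ctr [ 555.1 -128.7] size [55.2  9.8] long deg 72.5 z 0.0296 mom [ 0.5551 -0.1282]
green ctr [ 536.6 -246.6] size [14.  14.1] long deg -1.0 z 0.1025 mom [ 0.537  -0.2457]
yellow ctr [ 489.9 -271.3] size [14.1  9.3] long deg 90.0 z 0.1021 mom [ 0.4898 -0.2715]
lever ctr [ 506.5 -309.5] size [13.5 45.2] long deg -0.0 z 0.1417 mom [ 0.5067 -0.3079]
docktop ((515.4326171875, -256.7783203125), (107.01448822021484, 205.2723388671875), 5.99567174911499) 0.10134864283201872
tray ((496.81982421875, -16.867652893066406), (135.7237091064453, 235.44024658203125), 89.7866439819336)
handle ctr [ 464.1 -129.3] size [ 7.8 54.2] long deg -61.2 z 0.0307 mom [ 0.4643 -0.1296]
handle ctr [ 550.9 -120.3] size [53.2  9.4] long deg 72.5 z 0.0296 mom [ 0.5509 -0.1199]
fin ctr [ 504.  -117.4] size [38.  11.9] long deg 90.0 z 0.0611 mom [ 0.5029 -0.1036]
lever ang 0.2647197717404678 0.061507389831018215
```

View pics/home.png

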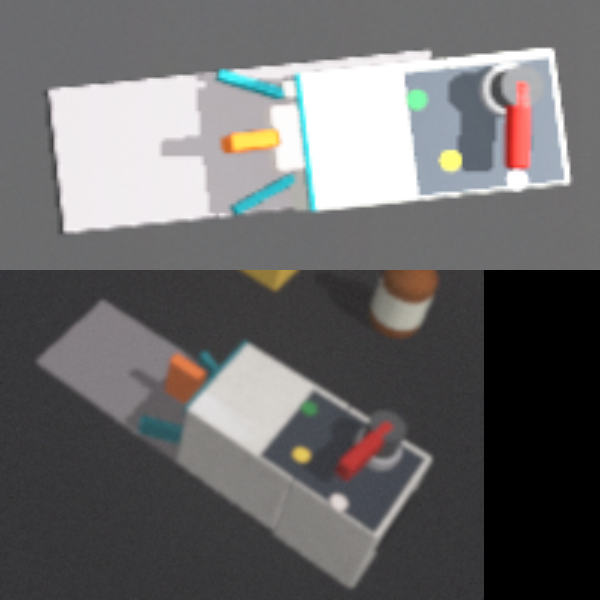

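The fin sticks out at top-crop (250,142) with only a white sliver of body outside the hood. The lever is at about 0.2–0.26 rad. I'll check the fin's end with a ray, then turn the lever by gripping it.

```bash
cat > lev.py <<'E'
from h import *
def lever(c):
    hsv=cv2.cvtColor(c["image"],cv2.COLOR_BGR2HSV); mk=cv2.inRange(hsv,(0,150,90),(8,255,255))
    w=pts(c); A=dock(.108,.015,0)[:2]
    ok=(mk>0)&(np.hypot(w[...,0]-A[0],w[...,1]-A[1])<.09)&(w[...,2]>.13)&(w[...,2]<.16)
    Q=np.array([todock(ray(c,u,v,.142)) for v,u in zip(*np.nonzero(ok))])-[.108,.015]
    r=np.linalg.norm(Q,axis=1); f=Q[r>.035].mean(0)
    vx,vy,_,_=cv2.fitLine(Q[r>.02].astype(np.float32),cv2.DIST_L2,0,.01,.01).ravel()
    if vy>0: vx,vy=-vx,-vy
    return np.arctan2(-f[0],-f[1]),np.arctan2(-vx,-vy),r.max()
E
python3 - <<'E'
from lev import *
c=cap("top"); w=pts(c); print("lever",lever(c))
hsv=cv2.cvtColor(c["image"],cv2.COLOR_BGR2HSV); mk=cv2.inRange(hsv,(5,150,120),(22,255,255)); mk[:,:400]=0;mk[:,445:]=0;mk[:220]=0;mk[280:]=0
D=np.array([todock(p) for p in w[(mk>0)&(w[...,2]>.07)]]); print("fin top dock x",D[:,0].min(),D[:,0].max(),"y",np.median(D[:,1]))
A=dock(.108,.015,0); d=np.hypot(w[...,0]-A[0],w[...,1]-A[1]); print("knob zmax",np.nanmax(np.where(d<.04,w[...,2],0)))
S=np.array([todock(p) for p in w[(d<.025)&(w[...,2]>.144)]]); print(len(S),S.mean(0) if len(S) else "")
E
```

```text
lever (np.float64(0.2583048376471535), np.float32(0.12598522), np.float64(0.061507389831018215))
fin top dock x -0.10697128880549643 -0.06799568970472818 y -0.0034484893721585053
knob zmax 0.15040917627637929
71 [0.10474326 0.01240116]
```

```bash
cat >> lev.py <<'E'
def tp(a,r=.045,z=.115):
    return np.r_[dock(.108,.015,0)[:2]-r*(np.cos(a)*DY+np.sin(a)*DX),z], rv(YD+np.pi/2-a)
E
python3 - <<'E'
from lev import *
manip.set_gripper(.06)
p,r=tp(.17,z=.22); manip.move_pose(p,r); rep("above")
p,r=tp(.17); manip.move_linear(p,rate=.1); rep("down")
manip.set_gripper(0,force=8); rep("grip")
for a in np.linspace(.17,.785,7)[1:]:
    p,r=tp(a); manip.move_linear(p,rate=.06,rot=r); s=manip.state(); print(round(a,2),np.round(s["contact_force"],1),round(s["moment"][2],2))
manip.dwell(.2); rep("turned")
manip.set_gripper(.05); rep("open")
p,r=tp(.785,z=.22); manip.move_linear(p,rate=.12)
manip.move_pose([.45,.25,.30],rv(YD+np.pi)); manip.dwell(.1); rep("away")
c=cap("top"); d=cap("side"); print("lever",lever(c))
w=pts(c); hsv=cv2.cvtColor(c["image"],cv2.COLOR_BGR2HSV); mk=cv2.inRange(hsv,(5,150,120),(22,255,255)); mk[:,:400]=0;mk[:,445:]=0;mk[:220]=0;mk[280:]=0
D=np.array([todock(p) for p in w[(mk>0)&(w[...,2]>.07)]]); print("fin top dock x",D[:,0].min(),D[:,0].max(),"y",np.median(D[:,1]))
cv2.imwrite("pics/valve.png",np.hstack([cv2.resize(c["image"][200:290,400:540],(560,360)),cv2.resize(d["image"][290:410,380:500],(240,240)) if 0 else cv2.copyMakeBorder(cv2.resize(d["image"][290:410,380:500],(240,240)),0,120,0,0,0)]))
E
```

```text
above t 25.17 tcp [ 0.4998 -0.3112  0.2202] F [-0.1 -0.2  0.8] g 0.0602 0.0 q [-0.6   0.11  1.81  0.    1.21  1.04]
down t 26.37 tcp [ 0.4999 -0.3125  0.1159] F [ 1.  -1.   0.2] g 0.06 0.0 q [-0.6   0.21  1.91  0.    1.02  1.04]
grip t 27.12 tcp [ 0.4991 -0.3115  0.115 ] F [-0.4  3.9  1.6] g 0.0144 8.0 q [-0.6   0.21  1.91  0.    1.02  1.04]
0.27 [-1.8  3.2  3.5] 0.1
0.38 [-3.9  4.3  5. ] 0.1
0.48 [-4.   3.9  4.2] 0.13
0.58 [-5.1  4.2  4.6] 0.13
0.68 [-5.1  5.4  5. ] 0.06
0.78 [-5.7  5.2  6.5] 0.11
turned t 28.82 tcp [ 0.5079 -0.2858  0.1147] F [-5.3  5.3  5.7] g 0.0147 7.8 q [-0.56  0.2   1.92  0.    1.02  1.69]
open t 29.49 tcp [ 0.5092 -0.2868  0.115 ] F [-0.4  0.6  0.6] g 0.05 0.0 q [-0.56  0.2   1.92 -0.    1.02  1.7 ]
away t 32.58 tcp [0.4504 0.2493 0.2998] F [-0.1 -0.1  1.1] g 0.0502 0.0 q [ 0.46 -0.08  1.86 -0.    1.36  0.35]
lever (np.float64(0.774215146377342), np.float32(0.6626326), np.float64(0.06317904709347077))
fin top dock x -0.10704173054272174 -0.06832257890273948 y -0.0026890885125122237
```

View pics/valve.png

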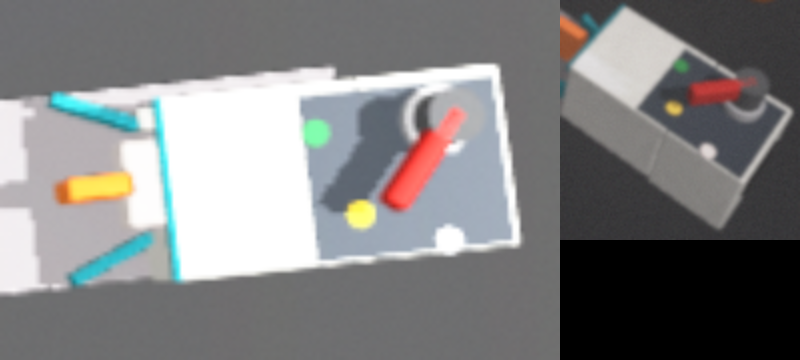

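The lever now points near the yellow dot, from (455,115) to (397,200) in the crop. My estimates range over 0.66–0.77 rad, which is slightly short, so I'll nudge it on by about 0.06 rad. The pack is unchanged.

Run:
```python
from lev import *
p,r=tp(.74,z=.2); manip.move_pose(p,r)
p,r=tp(.74); manip.move_linear(p,rate=.12)
manip.set_gripper(0,force=8); s=rep("grip")
p,r=tp(.855); manip.move_linear(p,rate=.04,rot=r); manip.dwell(.2); s=rep("turned")
x=R.from_rotvec(s["tcp_rot"]).as_matrix()[:2,0]; t=todock(s["tool_pos"])-[.108,.015]
print("yaw-angle",YD+np.pi/2-np.arctan2(x[1],x[0]),"pos-angle",np.arctan2(-t[0],-t[1]))
manip.set_gripper(.05)
p,r=tp(.855,z=.2); manip.move_linear(p,rate=.15)
manip.move_pose([.45,.25,.30],rv(YD+np.pi)); manip.dwell(.1); rep("away")
for n in("top","side"):
    c=cap(n); print("lever",n,lever(c))
    if n=="top": im=c["image"]
cv2.imwrite("pics/valve2.png",cv2.resize(im[210:280,465:535],(560,560),interpolation=2))
```

```text
grip t 36.15 tcp [ 0.5083 -0.2879  0.1153] F [0.9 3.  2.8] g 0.0146 8.0 q [-0.56  0.2   1.92  0.    1.02  1.65]
turned t 36.63 tcp [ 0.5114 -0.2839  0.1153] F [0.6 5.9 5.6] g 0.0145 8.0 q [-0.55  0.2   1.92  0.    1.02  1.77]
yaw-angle 0.8535740960897202 pos-angle 0.8650010212777712
away t 40.1 tcp [0.4503 0.2493 0.2997] F [-0.1  0.3  0.4] g 0.0501 0.0 q [ 0.46 -0.08  1.86 -0.    1.36  0.35]
lever top (np.float64(0.847790122573017), np.float32(0.7435421), np.float64(0.06415538620172898))
lever side (np.float64(0.7706912898611036), np.float32(0.7474112), np.float64(0.06597352047450397))
```

View pics/valve2.png

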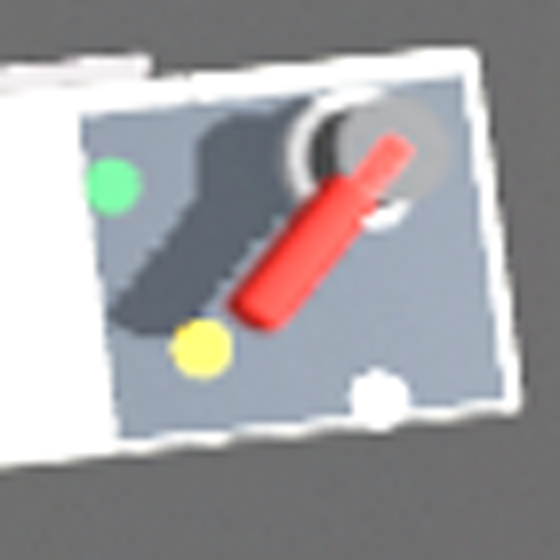

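The lever now points at the yellow dot: knob (393,148) to tip (258,318) is about 45°, and both cameras bracket 0.75–0.85 rad. I'll hand in.

```bash
python3 -c "
from cell import order; print(order.close_job())"
```

```text
the job is handed in; nothing more can be done
None
```

I handed the job in: the pack is home against the stop under the hood (estimated within 3 mm), the valve lever is at about 45° (estimates 0.74–0.85 rad), and the robot stayed clear of the rack, bottle and jar; `close_job()` returned no verdict.

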